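Sort cleaned optical mounts into their sample trays

ROBOT

A 7-joint arm with a two-finger parallel gripper is mounted at the origin on the work surface. World frame = base frame: x ahead of the robot, y to its left, z up, the work surface at z = 0. Lengths are in mm, angles in rad, forces in N, time in s.
With the tool pointing down it reaches from about 425 to 825 mm from the base axis. Payload 3.6 kg.
Tool frame: the origin (TCP) lies midway between the tips of the shut fingers; the grasp point (between the pads) lies 19 mm behind it; z points along the fingers, y is the line along which they close (so a half turn about z gives the same grasp; the last joint's range is limited). The gripper opens to 85 mm and grips with 20 to 120 N. Pads are 22 mm wide; open, the fingers measure 114 mm over their backs; the gripper's body (76 mm by 85 mm) begins 54 mm behind the grasp point. The pads swing forward as they close: fully open they stand 13 mm farther back than shut.
Start: joints at [1.155, 0.615, -0.013, 1.423, 0.008, 1.103, -0.04], TCP at [247.011, -601.206, 231.297] pointing down, gripper open.
Joint ranges: [-3.12, 3.12], [-0.3, 2.06], [-1.34, 1.32], [0.26, 2.42], [-1.36, 4.5], [0.01, 1.98], [-2.84, 2.84]. Speed limits (rad/s): [2.79, 2.79, 3.14, 3.14, 3.14, 3.14, 3.14].

INTERFACE

Orientations are given as a unit quaternion [w, x, y, z].
In Python, from rig import ctrl gives the robot as it stands.
- The arm moves only by the shell command python3 -m creep 'ROWS' [FORCE]. ROWS is JSON, a list of rows, each an object with "gripper": the finger opening in mm, from 0 to 85.4; "translation": the shift along the world's x, y, z in units of 40 mm (1.0 is 40 mm), a list of three; "spin": the turn about the world's z in units of 5 degrees (1.0 is 5 degrees). A call has 1 to 5 rows; each row is the pose to reach, as a shift and turn from the pose commanded when the call began; what a row does not reach only later rows make up. A row lasts 1/12 s, in which the tool goes at most 41.7 mm and 7.16 degrees, less where a joint would pass 70% of its speed; a pose out of reach is approached as far as the arm can. A call with a gripper value outside its range is refused whole. The fingers move at their own pace and stop on an object; FORCE is the grip in N (left out, the last holds). Time passes only in rows, so rows that repeat a pose let the fingers close. It gives the time, the measured TCP pose, the force, the opening and the grip force at its end, in the units of the state.
- ctrl.state(): the state, without advancing time (a new reading comes with each control period).
- ctrl.get_image(name): name is "scene" or "side" or "wrist"; returns the picture (420x560x3 uint8, red, green, blue); there is no depth.
- ctrl.get_calibration(name): a dict with "camera_matrix" (3x3 intrinsics, pixels), "rvec" (rotation vector, rad) and "tvec" (3), from world to camera coordinates, as OpenCV has them; the wrist camera has in their place "hand_eye" (4x4, takes a point from camera to tool coordinates, whose origin is the TCP and whose axes are the flange's). Camera axes: x right, y down, z forward; pixel columns grow to the right and rows downward; lengths in mm; the calibration is good to about 2 mm. A picture is of the moment at which its call begins: read the wrist's pose just before it. get_calibration takes no time and is no camera call.
- ctrl.job_done(): hands the job in; it is judged then, once.
Trained networks look in the newest picture that a camera, given by its name, has taken for a name from the list of things; names that differ only in an ending like _2 or _b are one class to them, and where a whole thing is asked for, a point or a joint stands for the part that bears it (a point fixed in the world has none). Each returns a list of dicts, best first, with "score" (0 to 1); they miss things now and then, are a little off and sometimes report something else, mostly with a low value. They report only what shows in the picture. A call takes as long as a camera call. They do not tell look-alikes from the thing itself.
- ctrl.outline_of(label, camera): "mask" (420x560 bool, what is visible of it) and "rect" ([centre column, centre row, width, height] in pixels, round what is visible of it).
The state is a dict: "time_s": time; "joints": joint angles; "qd": joint speeds; "tau": joint torques, N m; "position": TCP position; "ee_rot": TCP orientation; "wrist_force": force on the tool from outside, world axes, zero at the start; "ft_torque": the same for the moment, N m; "finger_gap": opening from 0.0 (shut) to 1.0 (fully open); "finger_force": force on a finger pad.
Only numpy, scipy, OpenCV 4.12 (cv2) and the standard library are available. Lean on these libraries where they do the work, as an engineer would, in place of code of your own. Each camera call takes 0.05 s, during which the arm holds its last target. There are 200 camera calls.

TASK

Sort the five loose aluminium parts on the bench (two square plates, two short round tubes and one slotted base) into the three dark grey trays: each part goes into the open bay of the tray that has a sample of its own kind screwed to its end. Lay every part flat on the bay's floor, the same way up as it is now and none on top of another, setting it down gently rather than dropping it. Leave the two small bottles standing where they are.

Things in the scene. Friction and masses are not known exactly. Their poses are not given: they have to be found in the camera images.
- plate_a: square aluminium lens-mount plate, 40 x 40 mm and 12 mm thick, with a 26 mm round hole through its middle, lying flat. One of two alike. Origin: centre of its underside; z up through the hole, x and y square to its sides.
- plate_b: square aluminium lens-mount plate, 40 x 40 mm and 12 mm thick, with a 26 mm round hole through its middle, lying flat. One of two alike. Origin: centre of its underside; z up through the hole, x and y square to its sides.
- tube_a: short round aluminium lens tube standing on its end: outside diameter 30 mm, 22 mm high, wall 2.8 mm, open at both ends. One of two alike. Origin: centre of its underside; z up along its axis.
- tube_b: short round aluminium lens tube standing on its end: outside diameter 30 mm, 22 mm high, wall 2.8 mm, open at both ends. One of two alike. Origin: centre of its underside; z up along its axis.
- base: flat oblong aluminium mounting base, 75 mm long (its x), 25 mm wide (its y), 10 mm thick, with two long slots (20 x 7 mm) through it, lying flat. Origin: centre of its underside; z up.
- tray_plates: dark grey tray, fixed, one of three alike; a sample square plate with a round hole is screwed on the 15 mm high shelf at its +x end (92 mm from the origin, top at most 37 mm high). Open bay: 120 mm along x and 96 mm along y inside, floor 4 mm and rim 15 mm above the bench, walls 4 mm. Origin: under the bay's centre, at bench height; x runs along the bay towards the sample.
- tray_tubes: dark grey tray, fixed, one of three alike; a sample lens tube, standing, is screwed on the 15 mm high shelf at its +x end (92 mm from the origin, top at most 37 mm high). Open bay: 120 mm along x and 96 mm along y inside, floor 4 mm and rim 15 mm above the bench, walls 4 mm. Origin: under the bay's centre, at bench height; x runs along the bay towards the sample.
- tray_base: dark grey tray, fixed, one of three alike; a sample slotted base, lying across the tray, is screwed on the 15 mm high shelf at its +x end (92 mm from the origin, top at most 37 mm high). Open bay: 120 mm along x and 96 mm along y inside, floor 4 mm and rim 15 mm above the bench, walls 4 mm. Origin: under the bay's centre, at bench height; x runs along the bay towards the sample.
- amber_bottle: small amber glass bottle with a white cap standing upright, 44 mm across, 85 mm high, loose; a bystander. Origin: centre of its underside.
- spray_bottle: small clear spray bottle with a black head standing upright, 36 mm across, 112 mm high, loose; a bystander. Origin: centre of its underside.
Mind the look-alikes: they are no part of the job. What is shaped like the plate_b but blue or purple is not meant.

How it is judged:
By the outcome, as a careful person would: the job done as asked, in the order asked, and still so for the second after the job is handed in, with the robot touching nothing.
It also fails if it takes over 115 s, if anything falls off the work surface, if the arm or the gripper's body presses on something with over 40 N, if the wrist force passes 120 N, or if a joint passes its speed limit or range.

## Working session

There is one attempt and no reset: what is moved stays moved. The work goes in short steps, Python scripts to look and compute and a shell command to move; the robot and the scene stay as the last step left them, time stands still between calls to the robot, and variables do not carry over. Pictures are saved under pics/ and viewed, at most 14 in all, crops included, and the job is handed in when it is done.

```bash
ls; mkdir -p pics; python3 - <<'E'
from rig import ctrl
import cv2
for n in ("scene","side"):
    cv2.imwrite(f"pics/{n}0.png",ctrl.get_image(n)[:,:,::-1])
    print(ctrl.get_calibration(n))
print(ctrl.get_calibration("wrist"))
print(ctrl.state())
E
```

```text
pics
{'camera_matrix': array([[444.5404329 ,   0.        , 285.83483686],
       [  0.        , 444.5404329 , 215.64809316],
       [  0.        ,   0.        ,   1.        ]]), 'rvec': array([ 1.87137805,  1.2306332 , -0.62546159]), 'tvec': array([-221.76330808, -227.8192787 , 1336.39763756])}
{'camera_matrix': array([[428.43997817,   0.        , 283.60842308],
       [  0.        , 428.43997817, 215.92852358],
       [  0.        ,   0.        ,   1.        ]]), 'rvec': array([ 0.19644016, -2.80844881,  1.29623551]), 'tvec': array([ 482.37220778,   46.1682176 , 1072.36419812])}
{'camera_matrix': array([[319.64710386,   0.        , 278.56039733],
       [  0.        , 319.64710386, 206.59828192],
       [  0.        ,   0.        ,   1.        ]]), 'hand_eye': array([[-1.91106225e-04, -9.52536510e-01, -3.04424310e-01,
         7.80400301e+01],
       [ 9.99999910e-01, -6.65592638e-05, -4.19500267e-04,
        -2.18722997e-01],
       [ 3.79327063e-04, -3.04424362e-01,  9.52536437e-01,
        -1.41949573e+02],
       [ 0.00000000e+00,  0.00000000e+00,  0.00000000e+00,
         1.00000000e+00]])}
{'time_s': 0.1, 'joints': array([ 1.15449542,  0.61581924, -0.01260806,  1.42475404,  0.00810672,
        1.10339456, -0.04041035]), 'qd': array([ 0.00109531, -0.00178992, -0.00103225, -0.00199974,  0.00082906,
        0.0019498 , -0.00048383]), 'tau': array([ 6.55977892e-04, -4.70385110e+01,  2.60067573e-01, -1.71571201e+01,
        1.00900669e-02,  5.87040646e-03,  3.35528032e-07]), 'position': array([ 246.74483536, -600.5986496 ,  230.25102413]), 'ee_rot': array([-1.13638224e-03,  9.81061316e-01,  1.93693943e-01, -2.44743245e-04]), 'wrist_force': array([-0.36700644,  0.20051685,  0.26884748]), 'ft_torque': array([0.02116767, 0.03351628, 0.00580556]), 'finger_force': 0.0, 'finger_gap': 0.9993147381696259}
```

View pics/scene0.png

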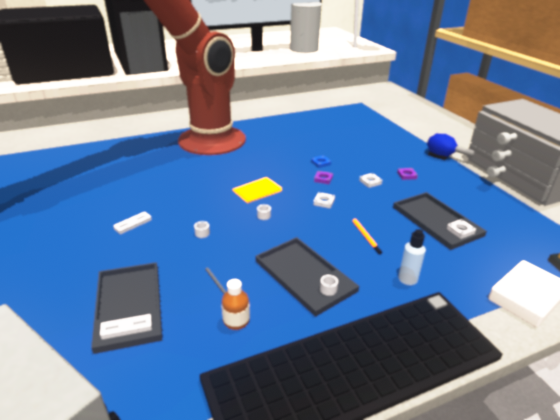

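View pics/side0.png

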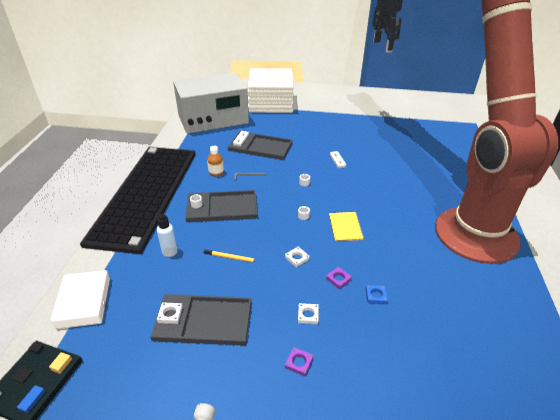

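The pictures show white-silver plates at scene pixels (324,200) and (371,180), tubes at (202,229) and (264,212), and the base at (132,222). The trays are at (438,218) for plates, (305,273) for tubes and (128,305) for the base. The blue and purple frames are decoys.

```bash
cat > h.py <<'E'
import numpy as np, cv2
from scipy.spatial.transform import Rotation as R
from rig import ctrl
def pose(name, s=None):
    c=ctrl.get_calibration(name); K=c["camera_matrix"]
    if name=="wrist":
        s=s or ctrl.state(); q=s["ee_rot"]; T=np.eye(4)
        T[:3,:3]=R.from_quat([q[1],q[2],q[3],q[0]]).as_matrix(); T[:3,3]=s["position"]
        T=T@c["hand_eye"]; return K,T[:3,:3],T[:3,3]
    Rm=cv2.Rodrigues(c["rvec"])[0]; return K,Rm.T,-Rm.T@c["tvec"]
def unproj(P,uv,z):
    K,Rw,t=P; uv=np.atleast_2d(uv).astype(float)
    d=np.c_[uv,np.ones(len(uv))]@np.linalg.inv(K).T@Rw.T
    return (t+d*((z-t[2])/d[:,2])[:,None])[:,:2]
def look(cam,labels,zs,s=None,minscore=.2):
    """print world min-area rect of the visible outline taken at height z"""
    img=ctrl.get_image(cam); P=pose(cam,s)
    for l in labels:
        for d in ctrl.outline_of(l,cam):
            if d["score"]<minscore: continue
            m=d["mask"]; v,u=np.nonzero(m)
            if len(u)<10: continue
            col=np.median(img[m],0).astype(int)
            w=unproj(P,np.c_[u,v],zs[l]).astype(np.float32)
            (c,wh,a)=cv2.minAreaRect(w)
            print(cam,l,round(d["score"],2),"px",np.round(d["rect"]).astype(int),"rgb",col,"mean",np.round(w.mean(0)),"rect",np.round(c),np.round(wh),round(a))
    return img
Z=dict(plate_a=10,tube_a=12,base=8,tray_plates=12,tray_tubes=12,tray_base=12,amber_bottle=40,spray_bottle=50)
E
python3 - <<'E'
from h import *
for c in("scene","side"): look(c,list(Z),Z)
E
```

```text
scene plate_a 0.75 px [408 173  23  10] rgb [143  70 184] mean [406. 409.] rect [407. 409.] [47. 59.] 68
scene plate_a 0.63 px [324 201  20  17] rgb [238 234 237] mean [439. 144.] rect [439. 144.] [42. 56.] 47
scene plate_a 0.59 px [370 178  21   9] rgb [228 226 230] mean [400. 300.] rect [399. 300.] [54. 53.] 6
scene plate_a 0.53 px [322 161  17  14] rgb [ 39 102 217] mean [262. 229.] rect [261. 230.] [47. 59.] 89
scene plate_a 0.47 px [439 221  92  59] rgb [90 92 97] mean [610. 345.] rect [604. 346.] [198. 122.] 6
scene plate_a 0.45 px [323 175  18  13] rgb [151  76 194] mean [341. 195.] rect [340. 196.] [40. 54.] 50
scene tube_a 0.75 px [202 231  16  12] rgb [215 208 208] mean [ 449. -153.] rect [ 449. -152.] [27. 54.] 76
scene tube_a 0.45 px [263 212  15  20] rgb [215 207 207] mean [434.  -7.] rect [434.  -7.] [32. 61.] 68
scene base 0.79 px [131 221  42  23] rgb [249 247 247] mean [ 361. -282.] rect [ 361. -282.] [39. 80.] 23
scene tray_plates 0.98 px [440 222  92  56] rgb [90 92 97] mean [612. 342.] rect [605. 343.] [196. 122.] 6
scene tray_plates 0.41 px [372 180  20  12] rgb 
[... 1303 characters left out ...]
9. -281.] rect [ 359. -282.] [32. 86.] 21
side base 0.56 px [169 233  14  41] rgb [161 174 194] mean [758. 127.] rect [761. 119.] [ 38. 157.] 27
side tray_plates 0.68 px [200 319 100  48] rgb [102 103 107] mean [604. 353.] rect [604. 351.] [186. 115.] 5
side tray_tubes 0.75 px [219 205  71  29] rgb [ 97 100 104] mean [654.  -3.] rect [653.  -6.] [183. 122.] 13
side tray_base 0.73 px [262 147  67  29] rgb [ 96  99 103] mean [ 605. -320.] rect [ 606. -323.] [129. 189.] 82
side amber_bottle 0.65 px [217 162  14  28] rgb [198 163 150] mean [ 709. -160.] rect [ 713. -169.] [ 41. 156.] 21
side spray_bottle 0.86 px [169 235  16  42] rgb [160 173 194] mean [737. 168.] rect [741. 161.] [ 37. 154.] 26
```

```bash

python3 -m creep '[{"gripper":60,"translation":[0.3,0.9,-0.2],"spin":1.4},{"gripper":60,"translation":[0.6,1.8,-0.4],"spin":2.8},{"gripper":60,"translation":[0.9,2.6,-0.7],"spin":4.2},{"gripper":60,"translation":[1.2,3.3,-1],"spin":5.6},{"gripper":60,"translation":[1.5,4,-1.2],"spin":7}]' 40
python3 -m creep '[{"gripper":60,"translation":[0.3,0.9,-0.2],"spin":1.4},{"gripper":60,"translation":[0.6,1.8,-0.4],"spin":2.8},{"gripper":60,"translation":[0.9,2.6,-0.6],"spin":4.2},{"gripper":60,"translation":[1.1,3.3,-0.7],"spin":5.6},{"gripper":60,"translation":[1.3,4,-0.8],"spin":7}]'
python3 -m creep '[{"gripper":60,"translation":[0,0,0],"spin":1.4},{"gripper":60,"translation":[0,0,0],"spin":2.8},{"gripper":60,"translation":[0,0,0],"spin":4.1},{"gripper":60,"translation":[0,0,0],"spin":4.1}]'
cat >> h.py <<'E'
def yaw(s):
    q=s["ee_rot"]; return np.degrees(np.arctan2(*(R.from_quat([q[1],q[2],q[3],q[0]]).as_matrix()[[1,0],1])))
def wl(labels,pic=None,zs=None):
    s=ctrl.state(); print("t",round(s["time_s"],1),"tcp",np.round(s["position"],1),"closing-line",round(yaw(s),1),"gap",round(s["finger_gap"]*85.4,1),"F",np.round(s["wrist_force"],1),"pad",round(s["finger_force"],1))
    if labels:
        im=look("wrist",labels,{**Z,**(zs or {})},s)
        if pic: cv2.imwrite(f"pics/{pic}.png",im[:,:,::-1])
E
python3 -c "
from h import *
wl(['base'],'w1')"
```

```text
time_s: 1.42
position: [307.2, -439.3, 182.7]
ee_rot: [-0.0, 0.876, 0.483, -0.0]
wrist_force: [0.5, 0.8, 0.1]
finger_gap: 0.706
finger_force: 0.0
time_s: 1.83
position: [359.5, -279.6, 151.3]
ee_rot: [0.0, 0.69, 0.724, 0.0]
wrist_force: [-0.1, -0.3, -0.7]
finger_gap: 0.701
finger_force: 0.0
time_s: 2.17
position: [359.2, -281.4, 151.4]
ee_rot: [0.0, 0.552, 0.834, 0.0]
wrist_force: [-0.3, -0.4, 1.0]
finger_gap: 0.701
finger_force: 0.0
t 2.2 tcp [ 359.2 -281.4  151.4] closing-line 22.9 gap 59.9 F [-0.3 -0.4  1. ] pad 0.0
```

View pics/w1.png

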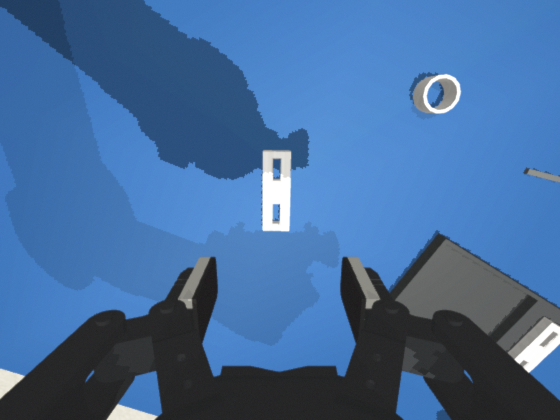

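The wrist view shows the base upright in the image at about (277,190), with its long side square to the closing line. The network missed it, so I'll segment it by colour.

```bash
cat >> h.py <<'E'
def blobs(z,pic=None,lo=150):
    """bright colourless blobs in the wrist picture, min-area rect at height z"""
    s=ctrl.state(); im=ctrl.get_image("wrist"); P=pose("wrist",s)
    if pic: cv2.imwrite(f"pics/{pic}.png",im[:,:,::-1])
    print("t",round(s["time_s"],1),"tcp",np.round(s["position"],1),"close",round(yaw(s),1),"gap",round(s["finger_gap"]*85.4,1),"F",np.round(s["wrist_force"],1))
    m=((im.min(2)>lo*.75)&(im.max(2)>lo)&(np.ptp(im,2)<60)).astype(np.uint8)
    n,L,st,c=cv2.connectedComponentsWithStats(m)
    for i in range(1,n):
        if st[i,4]<250: continue
        v,u=np.nonzero(L==i); w=unproj(P,np.c_[u,v],z).astype(np.float32); cc,wh,a=cv2.minAreaRect(w)
        print("px",np.round(c[i]).astype(int),st[i,4],"rect",np.round(cc,1),np.round(wh,1),round(a,1))
E
python3 -c "
from h import *
blobs(10)"
```

```text
t 2.3 tcp [ 359.  -281.5  151.4] close 22.6 gap 59.7 F [-0.  -0.4  0.4]
px [440  92] 606 rect [ 450.2 -148.7] [32.4 30.9] 33.4
px [276 190] 1990 rect [ 356.4 -280.3] [26.1 75.9] 21.7
px [539 347] 1010 rect [ 686.8 -331. ] [64.1 27.5] 82.3
px [  8 381] 375 rect [ 166.4 -606.3] [24.9 43.2] 7.8
px [129 414] 475 rect [ 301.2 -591.5] [59.6 23.1] 22.6
```

```bash

python3 -m creep '[{"gripper":45,"translation":[-0.06,0.03,-0.9],"spin":-0.2},{"gripper":45,"translation":[-0.06,0.03,-1.8],"spin":-0.2},{"gripper":45,"translation":[-0.06,0.03,-2.6],"spin":-0.2},{"gripper":45,"translation":[-0.06,0.03,-3.1],"spin":-0.2},{"gripper":45,"translation":[-0.06,0.03,-3.3],"spin":-0.2}]' 40
python3 -m creep '[{"gripper":45,"translation":[0,0,-0.15]},{"gripper":45,"translation":[0,0,-0.3]},{"gripper":45,"translation":[0,0,-0.4]},{"gripper":45,"translation":[0,0,-0.4]}]'|| true
python3 -m creep '[{"gripper":45,"translation":[0,0,-0.15],"spin":0},{"gripper":45,"translation":[0,0,-0.3],"spin":0},{"gripper":45,"translation":[0,0,-0.4],"spin":0},{"gripper":45,"translation":[0,0,-0.4],"spin":0}]'
```

```text
time_s: 2.73
position: [355.4, -279.3, 16.9]
ee_rot: [-0.002, 0.561, 0.828, -0.0]
wrist_force: [-0.7, -0.2, 0.0]
finger_gap: 0.526
finger_force: 0.0
time_s: 3.07
position: [357.0, -280.3, 3.5]
ee_rot: [0.0, 0.561, 0.828, -0.0]
wrist_force: [0.5, -0.1, 0.2]
finger_gap: 0.528
finger_force: 0.0validation failed for argument at $[0]...
```

```bash

python3 -m creep '[{"gripper":45,"translation":[0,0,-0.03],"spin":0},{"gripper":30,"translation":[0,0,-0.03],"spin":0},{"gripper":15,"translation":[0,0,-0.03],"spin":0},{"gripper":15,"translation":[0,0,-0.03],"spin":0},{"gripper":15,"translation":[0,0,-0.03],"spin":0}]' 40
python3 -m creep '[{"gripper":15,"translation":[0,0,0],"spin":0},{"gripper":15,"translation":[0,0,0.2],"spin":0},{"gripper":15,"translation":[0,0,0.7],"spin":0},{"gripper":15,"translation":[0,0,1.5],"spin":0},{"gripper":15,"translation":[0,0,2.2],"spin":0}]'
python3 -c "
from h import *
blobs(80,'w2')"
```

```text
time_s: 3.48
position: [357.0, -280.3, 2.9]
ee_rot: [0.001, 0.56, 0.828, -0.0]
wrist_force: [-0.8, 1.1, 6.9]
finger_gap: 0.273
finger_force: 39.6
time_s: 3.9
position: [356.1, -279.6, 91.4]
ee_rot: [-0.001, 0.56, 0.828, 0.0]
wrist_force: [0.4, 0.4, 0.0]
finger_gap: 0.275
finger_force: 39.4
t 3.9 tcp [ 356.1 -279.6   91.4] close 21.9 gap 23.5 F [0.4 0.4 0. ]
px [485  91] 1223 rect [ 411.  -167.8] [26.4 21.4] 33.2
px [279 268] 6832 rect [ 359.6 -288.2] [28.8 88.1] 21.9
```

View pics/w2.png

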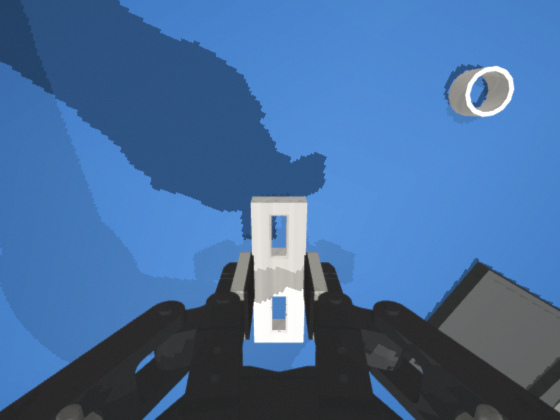

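```bash

python3 -m creep '[{"gripper":15,"translation":[0.7,-0.1,0.5],"spin":-1.2},{"gripper":15,"translation":[1.5,-0.2,0.9],"spin":-2.4},{"gripper":15,"translation":[2.3,-0.4,1.1],"spin":-3.6},{"gripper":15,"translation":[3.2,-0.6,1.1],"spin":-4.8},{"gripper":15,"translation":[4.1,-0.8,1.1],"spin":-6.2}]'
python3 -m creep '[{"gripper":15,"translation":[0.8,-0.1,0],"spin":0},{"gripper":15,"translation":[1.4,-0.2,0],"spin":0},{"gripper":15,"translation":[1.4,-0.2,0],"spin":0},{"gripper":15,"translation":[1.4,-0.2,0],"spin":0}]'
python3 -c "
from h import *
wl(['tray_base'],'w3')"
```

```text
time_s: 4.37
position: [521.8, -312.6, 135.4]
ee_rot: [0.001, 0.763, 0.646, 0.0]
wrist_force: [0.2, -0.2, -0.6]
finger_gap: 0.28
finger_force: 39.5
time_s: 4.7
position: [577.1, -319.1, 133.4]
ee_rot: [-0.001, 0.761, 0.649, 0.0]
wrist_force: [-1.2, -0.9, -1.1]
finger_gap: 0.277
finger_force: 39.5
t 4.7 tcp [ 577.1 -319.1  133.4] closing-line -9.1 gap 23.6 F [-1.2 -0.9 -1.1] pad 39.5
wrist tray_base 0.83 px [315 197 228 121] rgb [117 117 116] mean [ 609. -317.] rect [ 604. -323.] [106. 184.] 82
```

View pics/w3.png

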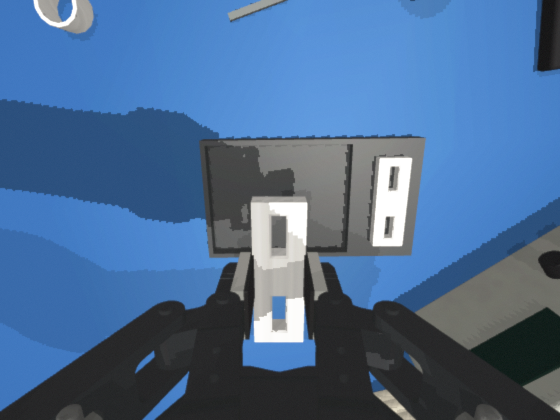

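The wrist view shows the base held over the bay, which spans columns 207–350 and rows 143–250. Lowering now.

```bash

python3 -m creep '[{"gripper":15,"translation":[0,0,-0.8],"spin":0},{"gripper":15,"translation":[0,0,-1.6],"spin":0},{"gripper":15,"translation":[0,0,-2.3],"spin":0},{"gripper":15,"translation":[0,0,-2.7],"spin":0},{"gripper":15,"translation":[0,0,-2.8],"spin":0}]'
python3 -m creep '[{"gripper":15,"translation":[0,0,-0.1],"spin":0},{"gripper":15,"translation":[0,0,-0.2],"spin":0},{"gripper":15,"translation":[0,0,-0.27],"spin":0},{"gripper":15,"translation":[0,0,-0.32],"spin":0},{"gripper":15,"translation":[0,0,-0.32],"spin":0}]'
```

```text
time_s: 5.22
position: [572.2, -319.4, 18.6]
ee_rot: [-0.004, 0.762, 0.648, -0.002]
wrist_force: [-1.1, 0.1, -0.9]
finger_gap: 0.279
finger_force: 39.6
time_s: 5.63
position: [576.9, -320.2, 9.9]
ee_rot: [0.0, 0.761, 0.648, 0.0]
wrist_force: [0.0, -0.7, -1.0]
finger_gap: 0.273
finger_force: 39.6
```

```bash

python3 -m creep '[{"gripper":15,"translation":[0,0,-0.03],"spin":0},{"gripper":15,"translation":[0,0,-0.06],"spin":0},{"gripper":15,"translation":[0,0,-0.06],"spin":0},{"gripper":15,"translation":[0,0,-0.06],"spin":0}]'
```

```text
time_s: 5.97
position: [576.7, -320.0, 7.0]
ee_rot: [0.0, 0.761, 0.648, 0.0]
wrist_force: [0.7, -0.3, 0.2]
finger_gap: 0.275
finger_force: 39.6
```

```bash

python3 -m creep '[{"gripper":15,"translation":[0,0,-0.02],"spin":0},{"gripper":15,"translation":[0,0,-0.02],"spin":0},{"gripper":15,"translation":[0,0,-0.02],"spin":0}]'
```

```text
time_s: 6.22
position: [576.7, -320.1, 7.0]
ee_rot: [0.0, 0.761, 0.648, -0.0]
wrist_force: [-1.8, 1.1, 6.0]
finger_gap: 0.28
finger_force: 40.2
```

```bash

python3 -m creep '[{"gripper":35,"translation":[0,0,0],"spin":0},{"gripper":42,"translation":[0,0,0],"spin":0},{"gripper":45,"translation":[0,0,0],"spin":0},{"gripper":45,"translation":[0,0,0.3],"spin":0},{"gripper":45,"translation":[0,0,1.2],"spin":0}]'
python3 -m creep '[{"gripper":50,"translation":[0,0,1],"spin":0},{"gripper":50,"translation":[-0.5,0.7,1.5],"spin":0},{"gripper":50,"translation":[-1,1.4,1.9],"spin":0},{"gripper":50,"translation":[-1.5,2.2,1.9],"spin":0},{"gripper":50,"translation":[-2,2.9,1.9],"spin":0}]'
python3 -m creep '[{"gripper":50,"translation":[-0.5,0.7,0],"spin":0},{"gripper":50,"translation":[-1.2,1.4,0],"spin":0},{"gripper":50,"translation":[-1.2,1.4,0],"spin":0},{"gripper":50,"translation":[-1.2,1.4,0],"spin":0}]'
python3 -c "
from h import *
blobs(22,'w4')"
```

```text
time_s: 6.63
position: [572.5, -318.2, 49.3]
ee_rot: [-0.006, 0.761, 0.648, -0.003]
wrist_force: [-0.9, -0.2, -0.0]
finger_gap: 0.528
finger_force: 0.0
time_s: 7.05
position: [496.8, -202.5, 132.4]
ee_rot: [0.002, 0.761, 0.648, 0.001]
wrist_force: [0.2, 0.9, 0.1]
finger_gap: 0.584
finger_force: 0.0
time_s: 7.38
position: [446.9, -146.2, 130.8]
ee_rot: [-0.001, 0.76, 0.65, -0.0]
wrist_force: [-0.0, -0.1, 1.2]
finger_gap: 0.586
finger_force: 0.0
t 7.4 tcp [ 446.9 -146.2  130.8] close -9.0 gap 50.0 F [-0.  -0.1  1.2]
px [230  21] 879 rect [434.2  -9.6] [26.5 30.5] 81.0
px [474 187] 610 rect [ 599.9 -158.8] [87.3 26.5] 25.5
px [279 207] 769 rect [ 446.7 -147.9] [34.5 28.2] 81.1
px [540 348] 1708 rect [ 670.6 -331.7] [86.  31.6] 88.1
```

View pics/w4.png

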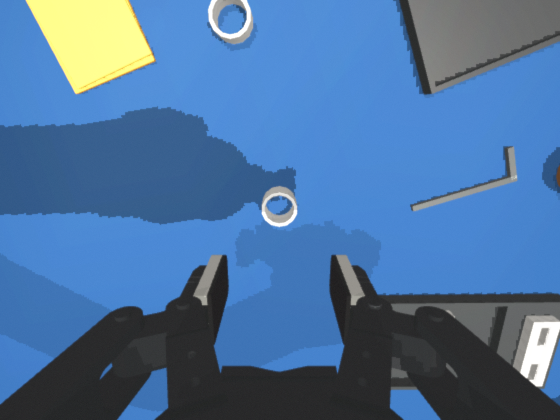

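Tube at (279,207), about (447,-148.5). Grasping it.

```bash

python3 -m creep '[{"gripper":50,"translation":[0,-0.06,-0.8],"spin":0},{"gripper":50,"translation":[0,-0.06,-1.6],"spin":0},{"gripper":50,"translation":[0,-0.06,-2.4],"spin":0},{"gripper":50,"translation":[0,-0.06,-2.9],"spin":0},{"gripper":50,"translation":[0,-0.06,-3.1],"spin":0}]'
python3 -m creep '[{"gripper":50,"translation":[0,0,0],"spin":0},{"gripper":50,"translation":[0,0,0],"spin":0},{"gripper":35,"translation":[0,0,0],"spin":0},{"gripper":20,"translation":[0,0,0],"spin":0},{"gripper":20,"translation":[0,0,0],"spin":0}]' 30
python3 -m creep '[{"gripper":20,"translation":[0,0,0],"spin":0},{"gripper":20,"translation":[0,0,0.2],"spin":0},{"gripper":20,"translation":[0,0,0.9],"spin":0},{"gripper":20,"translation":[0,0,1.7],"spin":0},{"gripper":20,"translation":[0,0,2.5],"spin":-1.4}]'
```

```text
time_s: 7.85
position: [448.9, -151.5, 3.5]
ee_rot: [-0.001, 0.762, 0.648, -0.001]
wrist_force: [0.4, -0.1, 0.4]
finger_gap: 0.583
finger_force: 0.0
time_s: 8.27
position: [449.9, -151.0, 7.6]
ee_rot: [0.002, 0.761, 0.648, 0.001]
wrist_force: [0.9, -0.2, 4.8]
finger_gap: 0.332
finger_force: 29.6
time_s: 8.68
position: [447.7, -150.3, 107.5]
ee_rot: [-0.001, 0.8, 0.6, -0.0]
wrist_force: [1.1, -0.7, -0.9]
finger_gap: 0.334
finger_force: 29.8
```

```bash

python3 -m creep '[{"gripper":20,"translation":[0.6,0.5,0.3],"spin":-1.4},{"gripper":20,"translation":[1.2,1,0.5],"spin":-2.8},{"gripper":20,"translation":[1.8,1.5,0.5],"spin":-4.2},{"gripper":20,"translation":[2.4,1.9,0.5],"spin":-5.6},{"gripper":20,"translation":[3,2.3,0.5],"spin":-7}]'
python3 -m creep '[{"gripper":20,"translation":[0.5,0.3,0],"spin":-1.4},{"gripper":20,"translation":[1,0.6,0],"spin":-2.8},{"gripper":20,"translation":[1.5,0.9,0],"spin":-4.2},{"gripper":20,"translation":[2.1,1.2,0],"spin":-5},{"gripper":20,"translation":[2.1,1.2,0],"spin":-5}]'
python3 -c "
from h import *
wl(['tray_tubes'],'w5')"
```

```text
time_s: 9.1
position: [569.4, -56.9, 127.3]
ee_rot: [-0.0, 0.944, 0.33, 0.001]
wrist_force: [0.4, -0.7, 0.2]
finger_gap: 0.329
finger_force: 29.8
time_s: 9.52
position: [656.5, -4.8, 126.5]
ee_rot: [-0.002, 0.992, 0.122, 0.003]
wrist_force: [-0.1, 0.9, 0.0]
finger_gap: 0.333
finger_force: 29.8
t 9.5 tcp [656.5  -4.8 126.5] closing-line -75.9 gap 28.4 F [-0.1  0.9  0. ] pad 29.8
wrist tray_tubes 0.6 px [283 197 137 211] rgb [119 120 118] mean [679.  -1.] rect [651.  -7.] [184. 106.] 13
```

View pics/w5.png

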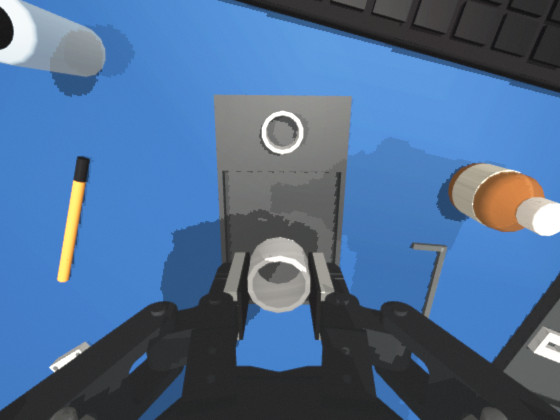

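```bash

python3 -m creep '[{"gripper":20,"translation":[-0.16,-0.08,-0.8],"spin":0},{"gripper":20,"translation":[-0.16,-0.08,-1.6],"spin":0},{"gripper":20,"translation":[-0.16,-0.08,-2.2],"spin":0},{"gripper":20,"translation":[-0.16,-0.08,-2.6],"spin":0},{"gripper":20,"translation":[-0.16,-0.08,-2.7],"spin":0}]'
python3 -m creep '[{"gripper":20,"translation":[0,0,-0.05],"spin":0},{"gripper":20,"translation":[0,0,-0.1],"spin":0},{"gripper":20,"translation":[0,0,-0.14],"spin":0},{"gripper":20,"translation":[0,0,-0.14],"spin":0},{"gripper":20,"translation":[0,0,-0.14],"spin":0}]'
```

```text
time_s: 10.03
position: [642.3, -14.8, 15.1]
ee_rot: [-0.001, 0.993, 0.12, -0.004]
wrist_force: [-0.7, 0.5, -0.3]
finger_gap: 0.334
finger_force: 29.8
time_s: 10.45
position: [646.8, -13.7, 13.6]
ee_rot: [0.0, 0.993, 0.12, 0.001]
wrist_force: [-0.1, 0.6, -0.2]
finger_gap: 0.334
finger_force: 29.8
```

```bash

python3 -m creep '[{"gripper":20,"translation":[0,0.1,-0.03],"spin":0},{"gripper":20,"translation":[0.05,0.1,-0.05],"spin":0},{"gripper":20,"translation":[0.05,0.1,-0.05],"spin":0},{"gripper":20,"translation":[0.05,0.1,-0.05],"spin":0}]'
python3 -m creep '[{"gripper":20,"translation":[0,0,-0.02],"spin":0},{"gripper":20,"translation":[0,0,-0.02],"spin":0},{"gripper":20,"translation":[0,0,-0.02],"spin":0}]'
```

```text
time_s: 10.78
position: [647.1, -9.1, 11.7]
ee_rot: [-0.0, 0.993, 0.121, -0.001]
wrist_force: [-4.2, -0.9, 8.1]
finger_gap: 0.332
finger_force: 30.3
time_s: 11.03
position: [647.1, -9.1, 11.6]
ee_rot: [-0.0, 0.993, 0.121, -0.001]
wrist_force: [-5.6, 0.5, 10.1]
finger_gap: 0.34
finger_force: 30.6
```

```bash

python3 -m creep '[{"gripper":35,"translation":[0,0,0.02],"spin":0},{"gripper":42,"translation":[0,0,0.02],"spin":0},{"gripper":46,"translation":[0,0,0.02],"spin":0},{"gripper":46,"translation":[0,0,0.4],"spin":0},{"gripper":46,"translation":[0,0,1.3],"spin":0}]'
python3 -m creep '[{"gripper":50,"translation":[0,0,0.9],"spin":0},{"gripper":50,"translation":[-0.7,0,1.5],"spin":0},{"gripper":50,"translation":[-1.6,0,1.7],"spin":0},{"gripper":50,"translation":[-2.5,0,1.7],"spin":0},{"gripper":50,"translation":[-3.4,0,1.7],"spin":0}]'
python3 -m creep '[{"gripper":50,"translation":[-1,0,0],"spin":0},{"gripper":50,"translation":[-1.9,0,0],"spin":0},{"gripper":50,"translation":[-1.9,0,0],"spin":0},{"gripper":50,"translation":[-1.9,0,0],"spin":0}]'
python3 -c "
from h import *
blobs(22)"
```

```text
time_s: 11.45
position: [644.1, -9.1, 56.8]
ee_rot: [-0.001, 0.993, 0.121, -0.006]
wrist_force: [-0.4, 0.7, 0.5]
finger_gap: 0.538
finger_force: 0.0
time_s: 11.87
position: [511.5, -9.5, 130.5]
ee_rot: [0.0, 0.993, 0.121, 0.001]
wrist_force: [-0.5, -0.5, -0.1]
finger_gap: 0.585
finger_force: 0.0
time_s: 12.2
position: [433.9, -9.6, 129.7]
ee_rot: [-0.0, 0.993, 0.12, -0.001]
wrist_force: [0.6, -1.2, -0.3]
finger_gap: 0.586
finger_force: 0.0
t 12.2 tcp [433.9  -9.6 129.7] close -76.2 gap 50.0 F [ 0.6 -1.2 -0.3]
px [ 92 153] 2142 rect [439.2 141.8] [39.3 44.1] 47.0
px [273 200] 748 rect [436.7  -3.7] [33.9 29.5] 13.8
```

```bash

python3 -m creep '[{"gripper":50,"translation":[0.05,0.15,-0.8],"spin":0},{"gripper":50,"translation":[0.05,0.15,-1.6],"spin":0},{"gripper":50,"translation":[0.05,0.15,-2.4],"spin":0},{"gripper":50,"translation":[0.05,0.15,-2.9],"spin":0},{"gripper":50,"translation":[0.05,0.15,-3.08],"spin":0}]'
python3 -m creep '[{"gripper":50,"translation":[0,0,0],"spin":0},{"gripper":50,"translation":[0,0,0],"spin":0},{"gripper":35,"translation":[0,0,0],"spin":0},{"gripper":20,"translation":[0,0,0],"spin":0},{"gripper":20,"translation":[0,0,0],"spin":0}]' 30
python3 -m creep '[{"gripper":20,"translation":[0,0,0],"spin":0},{"gripper":20,"translation":[0,0,0.2],"spin":0},{"gripper":20,"translation":[0,0,0.9],"spin":0},{"gripper":20,"translation":[0,0,1.7],"spin":0},{"gripper":20,"translation":[0,0,2.5],"spin":0}]'
```

```text
time_s: 12.67
position: [439.2, -3.5, 3.5]
ee_rot: [-0.0, 0.993, 0.121, -0.001]
wrist_force: [-0.7, -0.2, -0.1]
finger_gap: 0.586
finger_force: 0.0
time_s: 13.08
position: [439.7, -3.6, 7.9]
ee_rot: [0.0, 0.993, 0.12, 0.002]
wrist_force: [0.9, -0.1, 5.3]
finger_gap: 0.34
finger_force: 29.5
time_s: 13.5
position: [437.2, -3.6, 107.9]
ee_rot: [-0.0, 0.993, 0.12, -0.001]
wrist_force: [0.4, 0.1, -0.9]
finger_gap: 0.339
finger_force: 29.8
```

```bash

python3 -m creep '[{"gripper":20,"translation":[0.8,-0.1,0],"spin":0},{"gripper":20,"translation":[1.6,-0.2,0],"spin":0},{"gripper":20,"translation":[2.5,-0.3,0],"spin":0},{"gripper":20,"translation":[3.3,-0.4,0],"spin":0},{"gripper":20,"translation":[3.9,-0.4,0],"spin":0}]'
python3 -m creep '[{"gripper":20,"translation":[0,0,0],"spin":0},{"gripper":20,"translation":[0,0,-0.8],"spin":0},{"gripper":20,"translation":[0,0,-1.6],"spin":0},{"gripper":20,"translation":[0,0,-2.1],"spin":0},{"gripper":20,"translation":[0,0,-2.2],"spin":0}]'
python3 -m creep '[{"gripper":20,"translation":[0,0,-0.03],"spin":0},{"gripper":20,"translation":[0,0,-0.06],"spin":0},{"gripper":20,"translation":[0,0,-0.09],"spin":0},{"gripper":20,"translation":[0,0,-0.09],"spin":0},{"gripper":20,"translation":[0,0,-0.09],"spin":0}]'
```

```text
time_s: 13.92
position: [596.7, -20.8, 107.6]
ee_rot: [0.001, 0.993, 0.12, 0.001]
wrist_force: [-0.0, -0.5, -0.8]
finger_gap: 0.341
finger_force: 29.8
time_s: 14.33
position: [590.0, -19.2, 15.2]
ee_rot: [-0.001, 0.993, 0.121, -0.004]
wrist_force: [-0.7, -0.9, 0.2]
finger_gap: 0.338
finger_force: 29.8
time_s: 14.75
position: [595.0, -19.6, 16.2]
ee_rot: [0.0, 0.993, 0.12, 0.001]
wrist_force: [0.4, -0.7, 0.2]
finger_gap: 0.337
finger_force: 29.8
```

```bash

python3 -m creep '[{"gripper":20,"translation":[0,0,-0.03],"spin":0},{"gripper":20,"translation":[0,0,-0.06],"spin":0},{"gripper":20,"translation":[0,0,-0.09],"spin":0},{"gripper":20,"translation":[0,0,-0.11],"spin":0},{"gripper":20,"translation":[0,0,-0.11],"spin":0}]'
python3 -m creep '[{"gripper":20,"translation":[0,0,-0.01],"spin":0},{"gripper":20,"translation":[0,0,-0.01],"spin":0},{"gripper":20,"translation":[0,0,-0.01],"spin":0}]'
```

```text
time_s: 15.17
position: [594.4, -19.6, 11.9]
ee_rot: [-0.0, 0.993, 0.12, 0.0]
wrist_force: [-1.2, 0.4, 8.7]
finger_gap: 0.34
finger_force: 30.5
time_s: 15.42
position: [594.4, -19.6, 11.9]
ee_rot: [-0.0, 0.993, 0.12, 0.0]
wrist_force: [-2.2, 0.9, 10.3]
finger_gap: 0.339
finger_force: 30.7
```

```bash

python3 -m creep '[{"gripper":35,"translation":[0,0,0.02],"spin":0},{"gripper":42,"translation":[0,0,0.02],"spin":0},{"gripper":46,"translation":[0,0,0.02],"spin":0},{"gripper":46,"translation":[0,0,0.4],"spin":0},{"gripper":46,"translation":[0,0,1.3],"spin":0}]'
python3 -m creep '[{"gripper":65,"translation":[0,0,0.9],"spin":0},{"gripper":65,"translation":[-0.5,0.5,1.5],"spin":1.4},{"gripper":65,"translation":[-1.1,1.1,1.7],"spin":2.8},{"gripper":65,"translation":[-1.7,1.7,1.7],"spin":4.2},{"gripper":65,"translation":[-2.4,2.4,1.7],"spin":5.6}]'
python3 -m creep '[{"gripper":65,"translation":[-0.7,0.7,0],"spin":1},{"gripper":65,"translation":[-1.5,1.6,0],"spin":1},{"gripper":65,"translation":[-1.5,1.6,0],"spin":1},{"gripper":65,"translation":[-1.5,1.6,0],"spin":1}]'
python3 -c "
from h import *
blobs(12,'w6')"
```

```text
time_s: 15.83
position: [590.2, -19.3, 57.9]
ee_rot: [-0.001, 0.993, 0.121, -0.006]
wrist_force: [0.5, 0.0, -0.3]
finger_gap: 0.538
finger_force: 0.0
time_s: 16.25
position: [498.5, 76.4, 131.0]
ee_rot: [0.001, 0.933, 0.359, 0.002]
wrist_force: [-0.0, 0.9, 0.4]
finger_gap: 0.759
finger_force: 0.0
time_s: 16.58
position: [435.8, 143.3, 130.0]
ee_rot: [-0.001, 0.916, 0.401, -0.001]
wrist_force: [0.6, -0.2, -0.0]
finger_gap: 0.762
finger_force: 0.0
t 16.6 tcp [435.8 143.3 130. ] close -42.8 gap 65.1 F [ 0.6 -0.2 -0. ]
px [97 85] 2436 rect [396.1 303.9] [43.2 43.6] 4.0
px [273 193] 1578 rect [435.3 150.3] [42.1 40.7] 47.3
px [541 220] 903 rect [592.7 -24.3] [47.5 28.4] 88.7
```

View pics/w6.png

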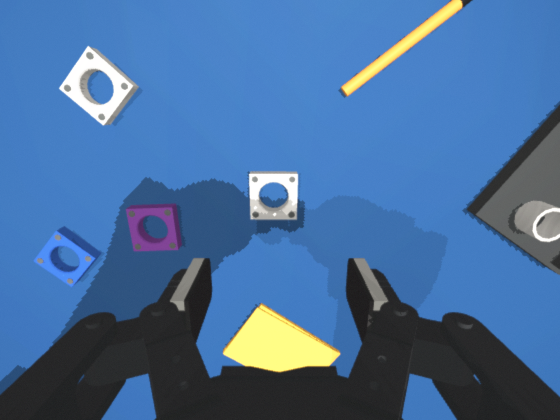

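The plate is at (273,193), square to the fingers. The purple look-alike at (153,227) stays clear of them.

```bash

python3 -m creep '[{"gripper":60,"translation":[0,0.16,-0.8],"spin":0},{"gripper":60,"translation":[0,0.16,-1.6],"spin":0},{"gripper":60,"translation":[0,0.16,-2.4],"spin":0},{"gripper":60,"translation":[0,0.16,-2.8],"spin":0},{"gripper":60,"translation":[0,0.16,-3],"spin":0}]'
python3 -m creep '[{"gripper":60,"translation":[0,0,-0.08],"spin":0},{"gripper":60,"translation":[0,0,-0.17],"spin":0},{"gripper":60,"translation":[0,0,-0.17],"spin":0},{"gripper":45,"translation":[0,0,-0.17],"spin":0},{"gripper":30,"translation":[0,0,-0.17],"spin":0}]' 40
python3 -m creep '[{"gripper":30,"translation":[0,0,0],"spin":0},{"gripper":30,"translation":[0,0,0],"spin":0},{"gripper":30,"translation":[0,0,0],"spin":0}]'
python3 -m creep '[{"gripper":30,"translation":[0,0,0],"spin":0},{"gripper":30,"translation":[0,0,0.2],"spin":0},{"gripper":30,"translation":[0,0,0.9],"spin":0},{"gripper":30,"translation":[0,0,1.7],"spin":0},{"gripper":30,"translation":[0,0,2.5],"spin":0}]'
```

```text
time_s: 17.05
position: [438.6, 144.3, 7.5]
ee_rot: [0.001, 0.918, 0.396, -0.002]
wrist_force: [0.2, -0.4, -0.1]
finger_gap: 0.702
finger_force: 0.0
time_s: 17.47
position: [439.0, 147.0, 4.5]
ee_rot: [0.0, 0.918, 0.397, 0.001]
wrist_force: [-0.4, -0.9, 6.4]
finger_gap: 0.453
finger_force: 39.9
time_s: 17.72
position: [439.0, 147.0, 4.5]
ee_rot: [0.0, 0.918, 0.397, 0.001]
wrist_force: [0.5, -0.4, 6.3]
finger_gap: 0.452
finger_force: 40.6
time_s: 18.13
position: [437.5, 146.6, 104.7]
ee_rot: [-0.0, 0.918, 0.398, -0.001]
wrist_force: [0.5, -0.2, -0.4]
finger_gap: 0.454
finger_force: 40.5
```

```bash

python3 -m creep '[{"gripper":30,"translation":[0.6,0.6,0.3],"spin":-1.4},{"gripper":30,"translation":[1.2,1.2,0.6],"spin":-2.8},{"gripper":30,"translation":[1.8,1.9,0.6],"spin":-4.2},{"gripper":30,"translation":[2.4,2.6,0.6],"spin":-5.6},{"gripper":30,"translation":[3,3.3,0.6],"spin":-7}]'
python3 -m creep '[{"gripper":30,"translation":[0.5,0.7,0],"spin":-1.3},{"gripper":30,"translation":[1.1,1.5,0],"spin":-1.3},{"gripper":30,"translation":[1.1,1.7,0],"spin":-1.3},{"gripper":30,"translation":[1.1,1.7,0],"spin":-1.3}]'
python3 -c "
from h import *
wl(['tray_plates'],'w7')"
```

```text
time_s: 18.55
position: [558.9, 280.2, 128.7]
ee_rot: [-0.0, 0.995, 0.1, 0.0]
wrist_force: [0.7, -0.6, -1.0]
finger_gap: 0.449
finger_force: 40.5
time_s: 18.88
position: [601.0, 351.2, 126.7]
ee_rot: [-0.001, 0.999, 0.049, -0.0]
wrist_force: [-0.3, 0.3, -0.8]
finger_gap: 0.447
finger_force: 40.5
t 18.9 tcp [601.  351.2 126.7] closing-line -84.3 gap 38.1 F [-0.3  0.3 -0.8] pad 40.5
wrist tray_plates 0.71 px [285 189 140 204] rgb [117 118 116] mean [629. 351.] rect [606. 349.] [175. 106.] 5
```

View pics/w7.png

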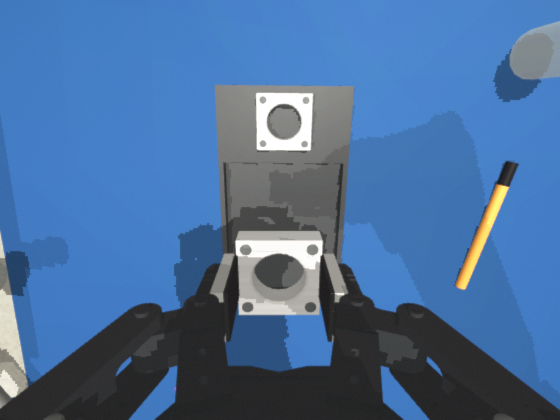

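```bash
python3 -c "
from h import *
P=pose('wrist');print(unproj(P,[[284,163],[216,86],[353,86],[284,86],[222,163],[347,163]],15))"
python3 -m creep '[{"gripper":30,"translation":[0,-0.05,-0.8],"spin":0},{"gripper":30,"translation":[0,-0.05,-1.6],"spin":0},{"gripper":30,"translation":[0,-0.05,-2.2],"spin":0},{"gripper":30,"translation":[0,-0.05,-2.5],"spin":0},{"gripper":30,"translation":[0,-0.05,-2.5],"spin":0}]'

```

```text
[[634.56013025 344.71610742]
 [687.21277717 400.7481884 ]
 [696.71960862 299.26402737]
 [691.93034586 350.38877019]
 [629.95293225 394.04277396]
 [639.2438599  294.57005984]]
time_s: 19.4
position: [599.8, 341.5, 24.5]
ee_rot: [0.002, 0.999, 0.046, -0.003]
wrist_force: [0.5, -0.3, -0.6]
finger_gap: 0.451
finger_force: 40.5
```

```bash

python3 -m creep '[{"gripper":30,"translation":[0,0,-0.05],"spin":0},{"gripper":30,"translation":[0,0,-0.05],"spin":0},{"gripper":30,"translation":[0,0,-0.05],"spin":0}]'

```

```text
time_s: 19.65
position: [603.6, 345.1, 27.6]
ee_rot: [-0.001, 0.999, 0.046, 0.002]
wrist_force: [-0.8, -0.4, -0.2]
finger_gap: 0.451
finger_force: 40.5
```

```bash

python3 -m creep '[{"gripper":30,"translation":[0,-0.02,-0.15],"spin":0},{"gripper":30,"translation":[0,-0.02,-0.3],"spin":0},{"gripper":30,"translation":[0,-0.02,-0.4],"spin":0},{"gripper":30,"translation":[0,-0.02,-0.44],"spin":0},{"gripper":30,"translation":[0,-0.02,-0.44],"spin":0}]'
python3 -m creep '[{"gripper":30,"translation":[0,0,-0.02],"spin":0},{"gripper":30,"translation":[0,0,-0.04],"spin":0},{"gripper":30,"translation":[0,0,-0.04],"spin":0},{"gripper":30,"translation":[0,0,-0.04],"spin":0}]'

```

```text
time_s: 20.07
position: [602.0, 343.8, 8.6]
ee_rot: [0.0, 0.999, 0.047, -0.0]
wrist_force: [-2.0, -1.4, 5.7]
finger_gap: 0.45
finger_force: 41.2
time_s: 20.4
position: [602.0, 343.9, 8.6]
ee_rot: [-0.0, 0.999, 0.047, -0.0]
wrist_force: [-4.1, -1.7, 12.4]
finger_gap: 0.452
finger_force: 41.8
```

```bash

python3 -m creep '[{"gripper":42,"translation":[0,0,0.04],"spin":0},{"gripper":48,"translation":[0,0,0.04],"spin":0},{"gripper":48,"translation":[0,0,0.04],"spin":0},{"gripper":48,"translation":[0,0,0.4],"spin":0},{"gripper":48,"translation":[0,0,1.3],"spin":0}]'
python3 -m creep '[{"gripper":65,"translation":[0,0,0.9],"spin":0},{"gripper":65,"translation":[-0.7,0,1.5],"spin":0},{"gripper":65,"translation":[-1.6,-0.3,1.8],"spin":-0.3},{"gripper":65,"translation":[-2.5,-0.6,1.8],"spin":-0.3},{"gripper":65,"translation":[-3.4,-0.9,1.8],"spin":-0.3}]'
python3 -m creep '[{"gripper":65,"translation":[-0.9,-0.1,0],"spin":0},{"gripper":65,"translation":[-1.7,-0.1,0],"spin":0},{"gripper":65,"translation":[-1.7,-0.1,0],"spin":0},{"gripper":65,"translation":[-1.7,-0.1,0],"spin":0}]'
python3 -c "
from h import *
blobs(12)"
```

```text
time_s: 20.82
position: [598.0, 342.0, 53.0]
ee_rot: [0.003, 0.999, 0.047, -0.006]
wrist_force: [0.2, 0.5, -0.3]
finger_gap: 0.559
finger_force: 0.0
time_s: 21.23
position: [465.6, 308.1, 132.1]
ee_rot: [-0.001, 0.999, 0.033, 0.002]
wrist_force: [-0.9, 0.4, -0.5]
finger_gap: 0.76
finger_force: 0.0
time_s: 21.57
position: [396.6, 304.6, 131.0]
ee_rot: [-0.0, 0.999, 0.035, -0.0]
wrist_force: [1.0, 0.8, 0.8]
finger_gap: 0.762
finger_force: 0.0
t 21.6 tcp [396.6 304.6 131. ] close -86.0 gap 65.1 F [1.  0.8 0.8]
px [287  24] 1975 rect [530.3 309.5] [29.5 39.6] 4.0
px [278 201] 1733 rect [395.5 305.6] [42.7 40.7] 4.0
px [188 279] 415 rect [315.6 383.9] [ 9.2 49.3] 65.9
px [369 277] 383 rect [328.5 216.6] [46.7  9.1] 32.1
```

```bash
python3 -c "
from h import *
blobs(12,'w8')"
```

```text
t 21.6 tcp [398.6 304.7 131. ] close -86.1 gap 64.9 F [-0.1 -0.2  0.3]
px [287  26] 2065 rect [531.4 309. ] [32.3 37.8] 3.9
px [278 204] 1682 rect [395.6 305.6] [42.  40.7] 3.9
px [188 279] 415 rect [317.9 383.7] [ 9.2 49.4] 64.6
px [369 277] 374 rect [330.6 217.1] [46.8  9. ] 32.8
```

View pics/w8.png

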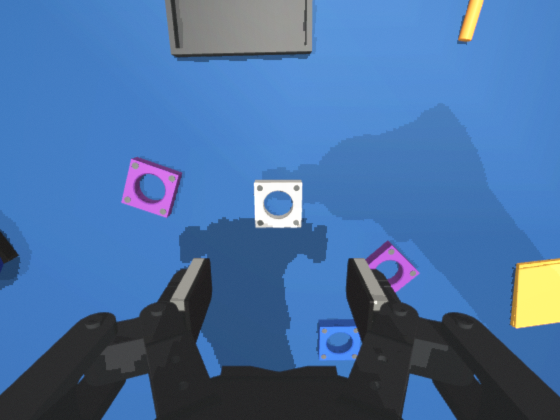

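The white-silver plate is at (278,204), square to the fingers. The purple frames at (152,187) and (392,268) are clear. The extra blob was just the tray edge.

```bash

python3 -m creep '[{"gripper":60,"translation":[-0.02,0.02,-0.8],"spin":0},{"gripper":60,"translation":[-0.02,0.02,-1.6],"spin":0},{"gripper":60,"translation":[-0.02,0.02,-2.4],"spin":0},{"gripper":60,"translation":[-0.02,0.02,-2.8],"spin":0},{"gripper":60,"translation":[-0.02,0.02,-3],"spin":0}]'
python3 -m creep '[{"gripper":60,"translation":[0,0,-0.08],"spin":0},{"gripper":60,"translation":[0,0,-0.18],"spin":0},{"gripper":60,"translation":[0,0,-0.18],"spin":0},{"gripper":45,"translation":[0,0,-0.18],"spin":0},{"gripper":30,"translation":[0,0,-0.18],"spin":0}]' 40
python3 -m creep '[{"gripper":30,"translation":[0,0,0],"spin":0},{"gripper":30,"translation":[0,0,0],"spin":0},{"gripper":30,"translation":[0,0,0],"spin":0}]'
python3 -m creep '[{"gripper":30,"translation":[0,0,0],"spin":0},{"gripper":30,"translation":[0,0,0.2],"spin":0},{"gripper":30,"translation":[0,0,0.9],"spin":0},{"gripper":30,"translation":[0,0,1.7],"spin":0},{"gripper":30,"translation":[0,0,2.2],"spin":0}]'
```

```text
time_s: 22.08
position: [398.2, 303.8, 7.5]
ee_rot: [0.001, 0.999, 0.033, -0.001]
wrist_force: [-0.4, -0.6, -0.1]
finger_gap: 0.702
finger_force: 0.0
time_s: 22.5
position: [398.2, 305.3, 4.1]
ee_rot: [-0.001, 0.999, 0.033, 0.001]
wrist_force: [0.1, 0.8, 3.3]
finger_gap: 0.452
finger_force: 40.4
time_s: 22.75
position: [398.2, 305.3, 4.2]
ee_rot: [-0.001, 0.999, 0.033, 0.001]
wrist_force: [-0.3, -1.0, 6.6]
finger_gap: 0.452
finger_force: 40.7
time_s: 23.17
position: [398.0, 305.2, 93.6]
ee_rot: [-0.001, 0.999, 0.033, 0.001]
wrist_force: [0.1, 0.1, -0.7]
finger_gap: 0.449
finger_force: 40.4
```

```bash

python3 -m creep '[{"gripper":30,"translation":[0.8,0.2,0],"spin":0.3},{"gripper":30,"translation":[1.7,0.4,0],"spin":0.3},{"gripper":30,"translation":[2.5,0.6,0],"spin":0.3},{"gripper":30,"translation":[3.2,0.8,0],"spin":0.3},{"gripper":30,"translation":[3.65,0.83,0],"spin":0.3}]'
python3 -m creep '[{"gripper":30,"translation":[0,0,0],"spin":0},{"gripper":30,"translation":[0,0,-0.7],"spin":0},{"gripper":30,"translation":[0,0,-1.3],"spin":0},{"gripper":30,"translation":[0,0,-1.6],"spin":0},{"gripper":30,"translation":[0,0,-1.6],"spin":0}]'
python3 -m creep '[{"gripper":30,"translation":[0,0,0],"spin":0},{"gripper":30,"translation":[0,0,0],"spin":0}]'
python3 -c "
from h import *
wl(['tray_plates'],'w9')"
```

```text
time_s: 23.58
position: [546.3, 339.2, 91.8]
ee_rot: [-0.001, 0.999, 0.047, 0.002]
wrist_force: [0.6, -0.3, -1.1]
finger_gap: 0.454
finger_force: 40.4
time_s: 24.0
position: [539.9, 336.8, 24.0]
ee_rot: [0.002, 0.999, 0.047, -0.004]
wrist_force: [-0.6, 0.6, -0.6]
finger_gap: 0.456
finger_force: 40.4
time_s: 24.17
position: [544.0, 338.5, 28.4]
ee_rot: [-0.001, 0.999, 0.047, 0.001]
wrist_force: [-0.1, -0.5, 1.3]
finger_gap: 0.452
finger_force: 40.4
t 24.2 tcp [544.  338.5  28.4] closing-line -84.7 gap 38.6 F [-0.1 -0.5  1.3] pad 40.4
wrist tray_plates 0.83 px [270 156 243 308] rgb [121 121 120] mean [609. 350.] rect [587. 347.] [156. 106.] 5
```

View pics/w9.png

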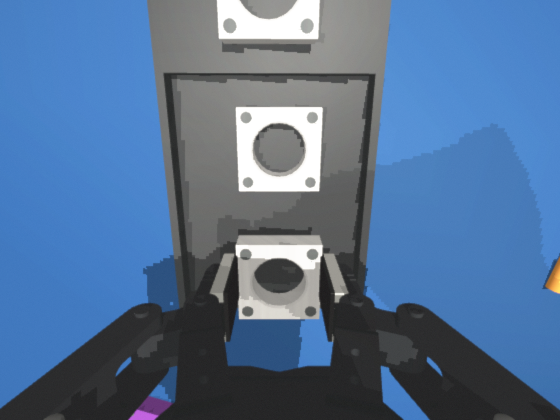

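The first plate lies flat at (279,148), and the second is held just clear of it over the bay. Lowering it.

```bash

python3 -m creep '[{"gripper":30,"translation":[0.06,0.04,-0.15],"spin":0},{"gripper":30,"translation":[0.06,0.04,-0.3],"spin":0},{"gripper":30,"translation":[0.06,0.04,-0.4],"spin":0},{"gripper":30,"translation":[0.06,0.04,-0.45],"spin":0},{"gripper":30,"translation":[0.06,0.04,-0.45],"spin":0}]'
python3 -m creep '[{"gripper":30,"translation":[0,0,-0.02],"spin":0},{"gripper":30,"translation":[0,0,-0.05],"spin":0},{"gripper":30,"translation":[0,0,-0.05],"spin":0},{"gripper":30,"translation":[0,0,-0.05],"spin":0}]'

```

```text
time_s: 24.68
position: [545.5, 339.4, 8.5]
ee_rot: [0.0, 0.999, 0.047, -0.0]
wrist_force: [-0.4, -0.9, 0.3]
finger_gap: 0.452
finger_force: 40.4
time_s: 25.02
position: [545.8, 339.6, 8.3]
ee_rot: [-0.0, 0.999, 0.046, -0.0]
wrist_force: [-1.9, -1.1, 7.9]
finger_gap: 0.447
finger_force: 41.3
```

Contact. Releasing, backing off and checking everything.

```bash

python3 -m creep '[{"gripper":42,"translation":[0,0,0.03],"spin":0},{"gripper":48,"translation":[0,0,0.03],"spin":0},{"gripper":48,"translation":[0,0,0.03],"spin":0},{"gripper":48,"translation":[0,0,0.4],"spin":0},{"gripper":48,"translation":[0,0,1.3],"spin":0}]'
python3 -m creep '[{"gripper":48,"translation":[0,0,1],"spin":0},{"gripper":48,"translation":[0,0,2],"spin":0},{"gripper":48,"translation":[-0.7,0,2.7],"spin":0},{"gripper":48,"translation":[-1.6,0,3],"spin":0},{"gripper":48,"translation":[-2.5,0,3],"spin":0}]'
python3 - <<'E'
from h import *
ims=[]
for c,b in(("scene",(80,150,410,200)),("side",(130,100,230,250))):
    im=look(c,list(Z),Z) ; x,y,w,h=b; cv2.imwrite(f"pics/{c}9.png",cv2.resize(im[y:y+h,x:x+w,::-1],None,fx=1.95 if c=="scene" else 2.3,fy=1.95 if c=="scene" else 2.3,interpolation=cv2.INTER_CUBIC))
E
```

```text
time_s: 25.43
position: [542.0, 337.6, 54.0]
ee_rot: [0.003, 0.999, 0.047, -0.005]
wrist_force: [-0.5, 0.1, 0.7]
finger_gap: 0.56
finger_force: 0.0
time_s: 25.85
position: [447.5, 340.5, 182.4]
ee_rot: [-0.002, 0.999, 0.046, 0.004]
wrist_force: [0.7, 0.1, -0.5]
finger_gap: 0.561
finger_force: 0.0
scene plate_a 0.66 px [323 177  18  14] rgb [143  74 190] mean [342. 194.] rect [342. 194.] [43. 58.] 49
scene plate_a 0.56 px [407 173  24  17] rgb [116  61 159] mean [407. 409.] rect [407. 410.] [49. 60.] 68
scene plate_a 0.55 px [436 218  28  17] rgb [226 218 216] mean [601. 342.] rect [600. 342.] [51. 54.] 6
scene plate_a 0.54 px [419 205  22  15] rgb [228 222 219] mean [543. 337.] rect [543. 337.] [53. 54.] 5
scene plate_a 0.49 px [322 161  16  13] rgb [ 38 100 215] mean [262. 230.] rect [261. 231.] [49. 61.] 89
scene tube_a 0.8 px [303 270  13  17] rgb [214 207 204] mean [642.  -9.] rect [642.  -8.] [29. 52.] 65
scene tube_a 0.74 px [285 252  15  14] rgb [214 206 204] mean [586. -21.] rect [585. -21.] [26. 51.] 65
scene base 0.63 px [126 291  48  20] rgb [251 249 247] mean [ 576. -322.
[... 1709 characters left out ...]
 354.] rect [604. 350.] [186. 115.] 6
side tray_tubes 0.89 px [219 206  71  33] rgb [ 97 100 104] mean [659.  -0.] rect [654.  -6.] [183. 122.] 13
side tray_tubes 0.33 px [234 317  22  20] rgb [250 249 248] mean [543. 340.] rect [543. 339.] [40. 49.] 5
side tray_base 0.65 px [244 144  34  24] rgb [ 97 100 104] mean [ 655. -321.] rect [ 661. -325.] [ 95. 143.] 10
side amber_bottle 0.66 px [214 161  16  28] rgb [197 158 149] mean [ 709. -158.] rect [ 713. -166.] [ 45. 149.] 22
side amber_bottle 0.6 px [169 231  19  43] rgb [162 178 201] mean [743. 157.] rect [747. 151.] [ 36. 146.] 26
side spray_bottle 0.68 px [168 234  19  43] rgb [161 175 196] mean [737. 169.] rect [741. 162.] [ 36. 147.] 28
```

View pics/scene9.png

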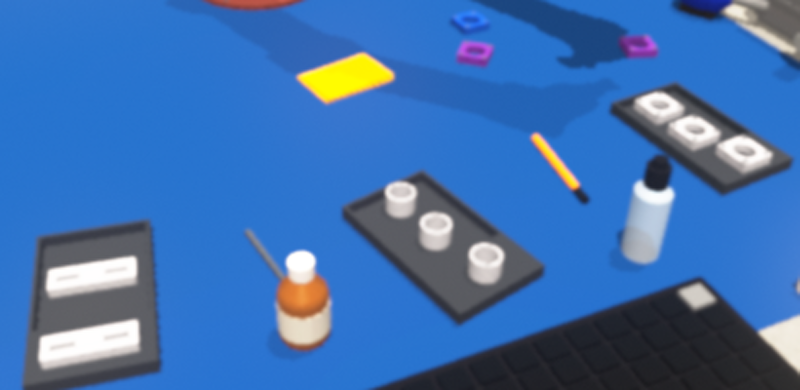

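View pics/side9.png

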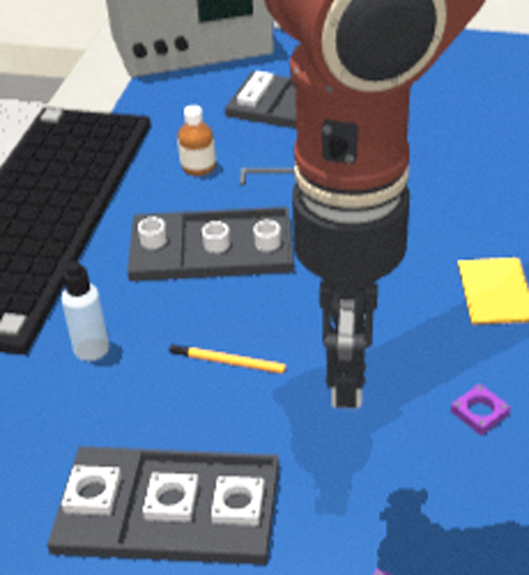

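Both views show all five parts flat in their own bays: plates at (692,131) and (657,106), tubes at (435,230) and (400,198), and the base at (92,277) in the scene crop. The bottles are still standing where they were.

```bash
python3 -c "
from rig import ctrl
print(ctrl.job_done())"
```

```text
the job is handed in; nothing more can be done
None
```

All five parts lie flat in the bays of their matching trays, both bottles are still standing where they were, and the job is handed in at about 26 s on the robot's clock.

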